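Flex belt-tensioner arms and sort seized from free

ROBOT

A 7-joint arm with a two-finger parallel gripper is mounted at the origin on a cart in front of the work surface, level with it; the furniture and walls round the work are solid. World frame = base frame: x ahead of the robot, y to its left, z up, the work surface at z = 0. Lengths are in m, angles in degrees, forces in N, time in s.
With the tool pointing down it reaches from about 0.425 to 0.875 m from the base axis. Payload 4.7 kg.
Tool frame: the origin (TCP) lies on the mounting face of the last link; the fingertips stand 182 mm ahead of it and the grasp point (between the pads) lies 164 mm ahead of it; z points along the fingers, y is the line along which they close (so a half turn about z gives the same grasp; the last joint's range is limited). The gripper opens to 87 mm and grips with 3 to 60 N. Pads are 19 mm wide; open, the fingers measure 117 mm over their backs; the gripper's body (75 mm by 190 mm) begins 51 mm behind the grasp point.
Start: joints at [76.954, 18.392, -4.016, 83.108, 1.295, 78.541, -3.26], TCP at [0.156, -0.631, 0.405] pointing down, gripper open.
Joint ranges: [-163.93, 163.93], [-17.29, 119.83], [-79.2, 71.16], [3.27, 140.29], [-89.18, 269.18], [5.43, 117.66], [-154.24, 154.24]. Speed limits (degrees/s): [147.25, 147.25, 180, 180, 180, 180, 180].

INTERFACE

Orientations are given as [roll, pitch, yaw] about the fixed x, y, z axes, in that order (R = Rz(yaw) Ry(pitch) Rx(roll)).
In Python, from cell import env gives the robot as it stands.
- The arm moves only by the tool servo_tool, never from a script. Its argument "plan" is a list of rows, each an object with "xyz": the shift along the tool's x, y, z in cm, a list of three; "twist": the turn, a rotation vector about the tool's x, y, z in degrees, a list of three; "jaw": the closure, from 0 (fully open) to 1 (shut). In form: [{"xyz": [x, y, z], "twist": [wx, wy, wz], "jaw": jaw}, ...]. A call has 1 to 10 rows; each row is the pose to reach, as a shift and turn from the pose commanded when the call began, along the tool's axes at that moment; what a row does not reach only later rows make up. A row lasts 1/12 s, in which the tool goes at most 41.7 mm and 7.16 degrees, less where a joint would pass 70% of its speed; a pose out of reach is approached as far as the arm can. A call with a gripper value outside its range is refused whole. The fingers move at their own pace and stop on an object; "newtons" is the grip in N (left out, the last holds). Time passes only in rows, so rows that repeat a pose let the fingers close. It gives the time, the measured TCP pose, the force, the opening and the grip force at its end, in the units of the state.
- env.get_obs(): the state, without advancing time (a new reading comes with each control period).
- env.read_camera(name): name is "side" or "top"; returns a dict with "img" (400x640x3 uint8, red, green, blue), "camera_matrix" (3x3 intrinsics, pixels), "k1" (the pictures are not rectified: a ray, as slopes to the right and down, at radius r is drawn at 1 + k1 r^2 times it, then the intrinsics apply), "R" (3x3) and "t" (3): a world point X has camera coordinates R X + t. Camera axes: x right, y down, z forward; pixel columns grow to the right and rows downward; lengths in m; the calibration is good to about 2 mm. A picture is of the moment at which its call begins. There is no depth.
- env.sign_off(): hands the job in; it is judged then, once.
The state is a dict: "time_s": time; "qpos": joint angles; "joint_velocities": joint speeds; "effort": joint torques, N m; "tool_pos": TCP position; "tool_rot": TCP orientation; "force": force on the tool from outside, world axes, zero at the start; "wrist_torque": the same for the moment, N m; "grip_width": finger opening in m; "grasp_force": force on a finger pad.
Only numpy, scipy, OpenCV 4.12 (cv2) and the standard library are available. Lean on these libraries where they do the work, as an engineer would, in place of code of your own. Each camera call takes 0.05 s, during which the arm holds its last target. There are 200 camera calls.

TASK

Of the two belt tensioners one has a free roller arm and the other is seized: push the arms sideways to find out which is which. Move the free one into the green taped square and leave its arm swung right over against either end stop; move the seized one into the red taped square. Each foot must end up flat inside its outline; slide the tensioners or carry them by the post, without tipping or dropping them or disturbing the other things around.

Things in the scene. Friction and masses are not known exactly. Their poses are not given: they have to be found in the camera images.
- tensioner_1: a belt tensioner, about 0.8 kg: round blue foot 84 mm wide, 8 mm high; in its middle, rigid with it, a steel post 28 mm in diameter, bare from 28 to 62 mm above the bench. An aluminium arm 18 mm wide, 14 to 27 mm up, swings level about the post between two brass stop pins (25 mm high). Origin: centre of the foot's underside, z up; arm along +x when its joint reads 0
- tensioner_2: a second, alike belt tensioner, about 0.8 kg: round blue foot 84 mm wide, 8 mm high; in its middle, rigid with it, a steel post 28 mm in diameter, bare from 28 to 62 mm above the bench. An aluminium arm 18 mm wide, 14 to 27 mm up, swings level about the post between two brass stop pins (25 mm high). Origin: centre of the foot's underside, z up; arm along +x when its joint reads 0
- tensioner_1_arm (a joint): swing of tensioner_1's arm about its post in rad, counterclockwise from above positive, end stops at -0.8 and 0.8, starts between -0.25 and 0.25. A free arm moves at about 1 N of sideways push at the roller and stays where left; a seized one does not turn on its post: a push skids or turns the whole tensioner instead
- tensioner_2_arm (a joint): swing of tensioner_2's arm about its post in rad, counterclockwise from above positive, end stops at -0.8 and 0.8, starts between -0.25 and 0.25. A free arm moves at about 1 N of sideways push at the roller and stays where left; a seized one does not turn on its post: a push skids or turns the whole tensioner instead
- tensioner_1_roller (a point): centre of the black roller at the end of tensioner_1's arm: 32 mm in diameter, 8 to 28 mm above the bench, 85 mm from the post's axis
- tensioner_2_roller (a point): centre of the black roller at the end of tensioner_2's arm: 32 mm in diameter, 8 to 28 mm above the bench, 85 mm from the post's axis
- red_square: square outlined in red tape 12 mm wide stuck flat on the bench, 180 mm clear inside: the place for repair (seized tensioners). Origin at its centre, x and y along its sides
- green_square: square outlined in green tape 12 mm wide stuck flat on the bench, 180 mm clear inside: the place for stock (free tensioners). Origin at its centre, x and y along its sides
- oil_bottle: bystander: oil bottle with a red spout, 37 mm in diameter, 104 mm high, standing behind the tensioners. Origin at the centre of its underside
- putty_tin: bystander: round green-lidded tin, 62 mm in diameter, 29 mm high, behind the tensioners. Origin at the centre of its underside
- armature: bystander: motor armature 34 x 120 x 34 mm lying at the back. Origin at the centre of its underside
- spare_pulley: bystander: grey pulley 50 mm in diameter, 17 mm high, lying flat behind the tensioners. Origin at the centre of its underside

How it is judged:
By the outcome, as a careful person would: the job done as asked, in the order asked, and still so for the second after the job is handed in, with the robot touching nothing.
It also fails if it takes over 72 s, if anything falls off the work surface, if the arm or the gripper's body presses on something with over 40 N, if the wrist force passes 120 N, or if a joint passes its speed limit or range.

## Working session

There is one attempt and no reset: what is moved stays moved. The work goes in short steps, Python scripts to look and compute and a tool call to move; the robot and the scene stay as the last step left them, time stands still between calls to the robot, and variables do not carry over. Pictures are saved under pics/ and viewed, at most 10 in all, crops included, and the job is handed in when it is done.

Besides the shell and the picture viewer there is one more tool, called after "Emit:" by a JSON object that holds its "fn" and its "kwargs", one argument or row to a line. servo_tool: Moves the arm, as the interface text tells. Its arguments: {"type":"object","properties":{"plan":{"type":"array","items":{"type":"object","properties":{"xyz":{"type":"array","items":{"type":"number"}},"twist":{"type":"array","items":{"type":"number"}},"jaw":{"type":"number"}}}},"newtons":{"type":"number"}},"required":["plan"]}

```bash
ls; mkdir -p pics
cat > h.py <<'E'
import numpy as np, cv2
from cell import env
def ray(c,u,v):
    K=c["camera_matrix"];d=np.array([(u-K[0][2])/K[0][0],(v-K[1][2])/K[1][1]]);s=d.copy()
    for _ in range(30): s=d/(1+c["k1"]*(s@s))
    R=np.array(c["R"]);t=np.array(c["t"]);return -R.T@t,R.T@np.array([s[0],s[1],1])
def at(c,u,v,z):
    o,d=ray(c,u,v);return o+d*(z-o[2])/d[2]
def proj(c,X):
    p=np.array(c["R"])@np.array(X)+np.array(c["t"]);s=p[:2]/p[2];s=s*(1+c["k1"]*(s@s));K=c["camera_matrix"]
    return K[0][0]*s[0]+K[0][2],K[1][1]*s[1]+K[1][2]
def shot(cam,name):
    c=env.read_camera(cam);cv2.imwrite(f"pics/{name}.png",c["img"][:,:,::-1]);return c
E
python3 - <<'E'
from h import *
for n in("top","side"):
    c=shot(n,n+"0"); print(n,ray(c,320,200))
o=env.get_obs();print({k:np.round(v,3) for k,v in o.items()})
E
```

```text
pics
top (array([ 0.52343751, -0.03297896,  1.34834453]), array([ 0.05348999, -0.01747726, -0.99846713]))
side (array([0.28828874, 0.87114   , 0.58278783]), array([ 0.29421478, -0.82932418, -0.47504844]))
{'time_s': np.float64(0.1), 'qpos': array([76.957, 18.434, -4.014, 83.166,  1.295, 78.543, -3.259]), 'joint_velocities': array([ 0.019, -0.097, -0.06 , -0.209, -0.021,  0.077,  0.011]), 'effort': array([ 0.0000e+00, -4.9257e+01, -4.0600e-01, -3.1340e+01, -6.4000e-02,
        3.9000e-02,  0.0000e+00]), 'tool_pos': array([ 0.156, -0.631,  0.404]), 'tool_rot': array([-1.79902e+02,  6.00000e-03,  1.38520e+01]), 'force': array([0.763, 0.602, 0.495]), 'wrist_torque': array([0.029, 0.005, 0.008]), 'grasp_force': np.float64(0.0), 'grip_width': np.float64(0.087)}
```

View pics/top0.png

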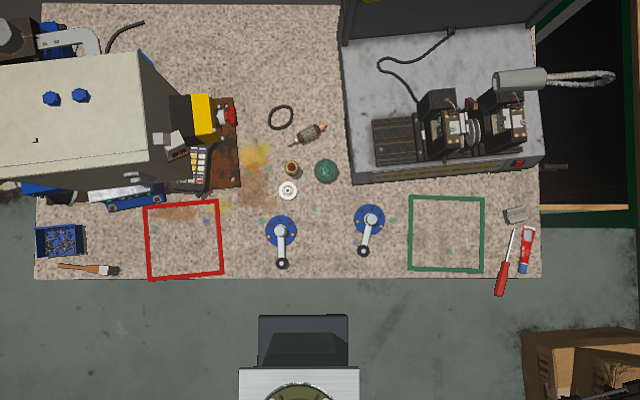

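View pics/side0.png

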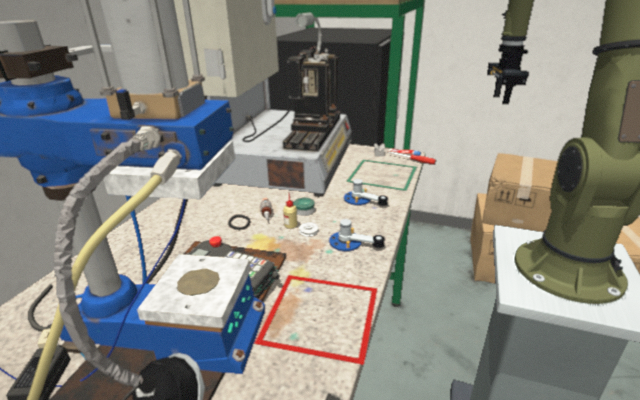

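The top view shows posts near (280,228) and (371,215), and rollers near (281,263) and (362,251). The red square spans about (145–222, 201–278) and the green one about (410–483, 197–270). The side view agrees, so I'll enlarge the middle.

Run:
```python
from h import *
i=cv2.imread("pics/top0.png")[145:285,255:400]
cv2.imwrite("pics/crop.png",cv2.resize(i,None,fx=4,fy=4,interpolation=cv2.INTER_CUBIC))
```

```text
(no output)
```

View pics/crop.png

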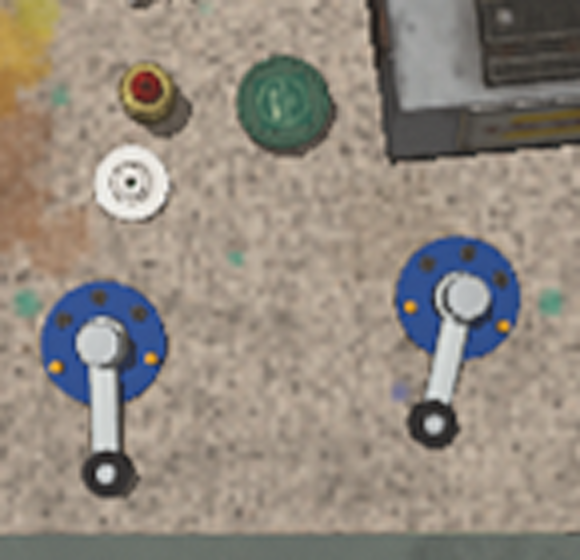

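The crop shows the feet centred at (104,343) and (458,297), the post tops at (101,341) and (467,298), the rollers at (107,474) and (433,424), and the pins at (56,367)/(151,358) and (410,306)/(504,326).

Run:
```python
from h import *
c=env.read_camera("top")
def cp(u,v,z): return at(c,255+(u+.5)/4-.5,145+(v+.5)/4-.5,z)
for n,f,p,r,a,b in(("L",(104,343),(101,341),(107,474),(56,367),(151,358)),("R",(458,297),(467,298),(433,424),(410,306),(504,326))):
    F=cp(*f,.008);P=cp(*p,.065);R=cp(*r,.028);A=cp(*a,.025);B=cp(*b,.025)
    ang=lambda X:np.degrees(np.arctan2(*(X-F)[1::-1]))
    print(n,F[:2],P[:2],R[:2],np.linalg.norm((R-F)[:2]),ang(R),ang(A),ang(B))
for n,x,y,z in(("oil",145/4+255,85/4+145,.104),("tin",284/4+255,103/4+145,.029),("pul",131/4+255,183/4+145,.017),("boxcorner_top",255+393/4,145+158/4,.0),("edge",320,278,0)):
    print(n,at(c,x,y,z)[:2])
h=c["img"].astype(int);m=dict(red=(h[...,0]>150)&(h[...,1]<60)&(h[...,2]<60),green=(h[...,1]-h[...,0]>40)&(h[...,1]-h[...,2]>15))
for n,box in(("red",(135,190,235,290)),("green",(398,185,495,280))):
    x0,y0,x1,y1=box;mm=m[n].astype(np.uint8)*0;mm[y0:y1,x0:x1]=m[n][y0:y1,x0:x1]
    q=cv2.minAreaRect(cv2.findNonZero(mm));pts=cv2.boxPoints(q)
    W=np.array([at(c,*k,0)[:2] for k in pts]);print(n,mm.sum(),W.round(3).tolist(),W.mean(0),[np.linalg.norm(W[k]-W[k-1]).round(3) for k in range(4)])
```

```text
L [0.51425828 0.04878442] [0.51592668 0.04722428] [0.42894478 0.04535795] 0.0853822866142936 -177.70005046106886 117.05465421068898 -107.04306988310279
R [ 0.54448949 -0.18779282] [ 0.54294564 -0.18697207] [ 0.4609521  -0.16833387] 0.08577381276583612 166.887517785602 100.34008347725312 -124.5240348213982
oil [0.67457501 0.01682985]
tin [ 0.67165466 -0.07214221]
pul [0.61954495 0.02955454]
boxcorner_top [ 0.63750486 -0.14655963]
edge [ 0.38722994 -0.05608862]
red 1061 [[0.582, 0.423], [0.601, 0.219], [0.398, 0.198], [0.381, 0.4]] [0.49032901 0.31004377] [np.float64(0.203), np.float64(0.204), np.float64(0.204), np.float64(0.202)]
green 982 [[0.406, -0.29], [0.609, -0.297], [0.605, -0.501], [0.401, -0.491]] [ 0.50540441 -0.39496405] [np.float64(0.201), np.float64(0.204), np.float64(0.203), np.float64(0.203)]
```

Emit:
{"fn": "servo_tool", "kwargs": {
  "plan": [
    {"xyz": [36, -19, 0], "twist": [0, 0, 13.85], "jaw": 1},
    {"xyz": [36, -19, 0], "twist": [0, 0, 13.85], "jaw": 1},
    {"xyz": [36, -19, 0], "twist": [0, 0, 13.85], "jaw": 1},
    {"xyz": [36, -19, 0], "twist": [0, 0, 13.85], "jaw": 1},
    {"xyz": [36, -19, 0], "twist": [0, 0, 13.85], "jaw": 1},
    {"xyz": [36, -19, 0], "twist": [0, 0, 13.85], "jaw": 1},
    {"xyz": [36, -19, 0], "twist": [0, 0, 13.85], "jaw": 1},
    {"xyz": [36, -19, 0], "twist": [0, 0, 13.85], "jaw": 1},
    {"xyz": [36, -19, 0], "twist": [0, 0, 13.85], "jaw": 1},
    {"xyz": [36, -19, 0], "twist": [0, 0, 13.85], "jaw": 1}
  ],
  "newtons": 20
}}

```text
time_s: 0.98
tool_pos: [0.4621, -0.3571, 0.4047]
tool_rot: [-179.9, -0.0, 0.2]
force: [-0.3, -0.2, -0.1]
grip_width: 0.0286
grasp_force: 0.0
```

Emit:
{"fn": "servo_tool", "kwargs": {
  "plan": [
    {"xyz": [0.4, -8, 0], "jaw": 1},
    {"xyz": [0.4, -16, 2], "jaw": 1},
    {"xyz": [0.4, -20, 5], "jaw": 1},
    {"xyz": [0.4, -23.7, 8], "jaw": 1},
    {"xyz": [0.4, -23.7, 12], "jaw": 1},
    {"xyz": [0.4, -23.7, 16], "jaw": 1},
    {"xyz": [0.4, -23.7, 19], "jaw": 1},
    {"xyz": [0.4, -23.7, 20.8], "jaw": 1},
    {"xyz": [0.4, -23.7, 20.8], "jaw": 1},
    {"xyz": [0.4, -23.7, 20.8], "jaw": 1}
  ]
}}

```text
validation failed for argument at $.pl...
```

Emit:
{"fn": "servo_tool", "kwargs": {
  "plan": [
    {"xyz": [0.4, -4, 0], "twist": [0, 0, 0], "jaw": 1},
    {"xyz": [0.4, -8, 0], "twist": [0, 0, 0], "jaw": 1},
    {"xyz": [0.4, -12, 0], "twist": [0, 0, 0], "jaw": 1},
    {"xyz": [0.4, -16, 2], "twist": [0, 0, 0], "jaw": 1},
    {"xyz": [0.4, -20, 4], "twist": [0, 0, 0], "jaw": 1},
    {"xyz": [0.4, -23.7, 7], "twist": [0, 0, 0], "jaw": 1},
    {"xyz": [0.4, -23.7, 11], "twist": [0, 0, 0], "jaw": 1},
    {"xyz": [0.4, -23.7, 15], "twist": [0, 0, 0], "jaw": 1},
    {"xyz": [0.4, -23.7, 19], "twist": [0, 0, 0], "jaw": 1},
    {"xyz": [0.4, -23.7, 20.8], "twist": [0, 0, 0], "jaw": 1}
  ]
}}

```text
time_s: 1.82
tool_pos: [0.4612, -0.1224, 0.1924]
tool_rot: [-179.9, 0.3, 0.1]
force: [-0.2, -0.6, -0.1]
grip_width: 0.0003
grasp_force: 0.0
```

Emit:
{"fn": "servo_tool", "kwargs": {
  "plan": [
    {"xyz": [0.3, 0.8, -0.2], "twist": [0, 0, 0], "jaw": 1},
    {"xyz": [0.3, 1.4, -0.2], "twist": [0, 0, 0], "jaw": 1},
    {"xyz": [0.3, 2, -0.2], "twist": [0, 0, 0], "jaw": 1},
    {"xyz": [0.3, 2.6, -0.2], "twist": [0, 0, 0], "jaw": 1},
    {"xyz": [0.3, 3.2, -0.2], "twist": [0, 0, 0], "jaw": 1},
    {"xyz": [0.3, 3.7, -0.2], "twist": [0, 0, 0], "jaw": 1},
    {"xyz": [0.3, 4.1, -0.2], "twist": [0, 0, 0], "jaw": 1},
    {"xyz": [0.3, 4.4, -0.2], "twist": [0, 0, 0], "jaw": 1}
  ]
}}

```text
time_s: 2.48
tool_pos: [0.4668, -0.1681, 0.1994]
tool_rot: [180.0, -0.1, -0.0]
force: [-0.1, 2.1, 0.9]
grip_width: 0.0005
grasp_force: 0.7
```

Emit:
{"fn": "servo_tool", "kwargs": {
  "plan": [
    {"xyz": [-0.3, -3, 0], "twist": [0, 0, 0], "jaw": 1},
    {"xyz": [-1, -6, 0], "twist": [0, 0, 0], "jaw": 1},
    {"xyz": [-2, -10, 0], "twist": [0, 0, 0], "jaw": 1},
    {"xyz": [-2.4, -13, 0], "twist": [0, 0, 0], "jaw": 1},
    {"xyz": [-2.6, -16, 0], "twist": [0, 0, 0], "jaw": 1},
    {"xyz": [-2.6, -16.5, 0], "twist": [0, 0, 0], "jaw": 1},
    {"xyz": [-2.6, -16.5, 0], "twist": [0, 0, 0], "jaw": 1}
  ]
}}

```text
time_s: 3.07
tool_pos: [0.4408, -0.0006, 0.1992]
tool_rot: [180.0, -0.1, 0.3]
force: [0.1, -1.0, -0.2]
grip_width: 0.0005
grasp_force: 0.0
```

Emit:
{"fn": "servo_tool", "kwargs": {
  "plan": [
    {"xyz": [0, -0.8, 0], "twist": [0, 0, 0], "jaw": 1},
    {"xyz": [0, -1.4, 0], "twist": [0, 0, 0], "jaw": 1},
    {"xyz": [0, -2, 0], "twist": [0, 0, 0], "jaw": 1},
    {"xyz": [0, -2.6, 0], "twist": [0, 0, 0], "jaw": 1},
    {"xyz": [0, -3.2, 0], "twist": [0, 0, 0], "jaw": 1},
    {"xyz": [0, -3.7, 0], "twist": [0, 0, 0], "jaw": 1},
    {"xyz": [0, -4.1, 0], "twist": [0, 0, 0], "jaw": 1},
    {"xyz": [0, -4.3, 0], "twist": [0, 0, 0], "jaw": 1}
  ]
}}

```text
time_s: 3.73
tool_pos: [0.4405, 0.0412, 0.1987]
tool_rot: [180.0, 0.0, 0.0]
force: [-0.9, -0.9, 0.3]
grip_width: 0.0004
grasp_force: 0.3
```

Emit:
{"fn": "servo_tool", "kwargs": {
  "plan": [
    {"xyz": [0, 3, 0], "twist": [0, 0, 0], "jaw": 1},
    {"xyz": [0, 7, 0], "twist": [0, 0, 0], "jaw": 1},
    {"xyz": [0, 10.5, 0], "twist": [0, 0, 0], "jaw": 1},
    {"xyz": [0, 10.5, 0], "twist": [0, 0, 0], "jaw": 1}
  ]
}}

```text
time_s: 4.07
tool_pos: [0.4404, -0.071, 0.1988]
tool_rot: [179.8, -0.0, -0.5]
force: [-0.7, -0.1, -0.3]
grip_width: 0.0004
grasp_force: 0.0
```

Run:
```python
from h import *
shot("top","t1")
i=cv2.imread("pics/t1.png")[145:285,245:400]
cv2.imwrite("pics/t1c.png",cv2.resize(i,None,fx=4,fy=4,interpolation=cv2.INTER_CUBIC))
```

```text
(no output)
```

View pics/t1c.png

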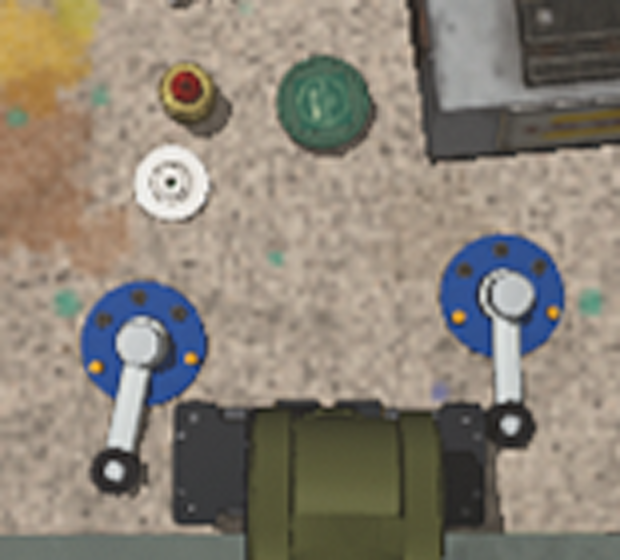

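R (right) skidded and turned: its pins moved from (450,306)/(544,326) to (459,317)/(553,313) in this crop's frame, so it is seized. L's pins stayed put while its arm swung (roller now at (115,470)), so L is free. Next I'll grasp L's post.

Emit:
{"fn": "servo_tool", "kwargs": {
  "plan": [
    {"xyz": [0, 0, -4], "twist": [0, 0, 0], "jaw": 0.6},
    {"xyz": [0, 0, -8], "twist": [0, 0, 0], "jaw": 0},
    {"xyz": [2.5, -4, -8], "twist": [0, 0, 0], "jaw": 0},
    {"xyz": [5, -8, -8], "twist": [0, 0, 0], "jaw": 0},
    {"xyz": [7.5, -11, -8], "twist": [0, 0, 0], "jaw": 0},
    {"xyz": [7.5, -11.9, -8], "twist": [0, 0, 0], "jaw": 0},
    {"xyz": [7.5, -11.9, -8], "twist": [0, 0, 0], "jaw": 0},
    {"xyz": [7.5, -11.9, -8], "twist": [0, 0, 0], "jaw": 0}
  ]
}}

```text
time_s: 4.78
tool_pos: [0.5154, 0.0567, 0.2785]
tool_rot: [-180.0, 0.0, 0.2]
force: [0.1, -0.4, -0.6]
grip_width: 0.0456
grasp_force: 0.0
```

Emit:
{"fn": "servo_tool", "kwargs": {
  "plan": [
    {"xyz": [0, 0.8, 0], "twist": [0, 0, 0], "jaw": 0},
    {"xyz": [0, 0.8, 0], "twist": [0, 0, 0], "jaw": 0},
    {"xyz": [0, 0.8, 0], "twist": [0, 0, 0], "jaw": 0},
    {"xyz": [0, 0.8, 0], "twist": [0, 0, 0], "jaw": 0},
    {"xyz": [0, 0.8, 0], "twist": [0, 0, 0], "jaw": 0},
    {"xyz": [0, 0.8, 2], "twist": [0, 0, 0], "jaw": 0},
    {"xyz": [0, 0.8, 4], "twist": [0, 0, 0], "jaw": 0},
    {"xyz": [0, 0.8, 5.8], "twist": [0, 0, 0], "jaw": 0},
    {"xyz": [0, 0.8, 6.4], "twist": [0, 0, 0], "jaw": 0},
    {"xyz": [0, 0.8, 6.4], "twist": [0, 0, 0], "jaw": 0}
  ]
}}

```text
time_s: 5.62
tool_pos: [0.5147, 0.0463, 0.2133]
tool_rot: [-180.0, 0.2, -0.0]
force: [-0.2, -0.6, -0.4]
grip_width: 0.0867
grasp_force: 0.0
```

Emit:
{"fn": "servo_tool", "kwargs": {
  "plan": [
    {"xyz": [0, 0, 0], "twist": [0, 0, 0], "jaw": 1},
    {"xyz": [0, 0, 0], "twist": [0, 0, 0], "jaw": 1},
    {"xyz": [0, 0, 0], "twist": [0, 0, 0], "jaw": 1},
    {"xyz": [0, 0, 0], "twist": [0, 0, 0], "jaw": 1},
    {"xyz": [0, 0, 0], "twist": [0, 0, 0], "jaw": 1},
    {"xyz": [0, 0, 0], "twist": [0, 0, 0], "jaw": 1},
    {"xyz": [0, 0, 0], "twist": [0, 0, 0], "jaw": 1},
    {"xyz": [0, 0, 0], "twist": [0, 0, 0], "jaw": 1},
    {"xyz": [0, 0, 0], "twist": [0, 0, 0], "jaw": 1},
    {"xyz": [0, 0, 0], "twist": [0, 0, 0], "jaw": 1}
  ],
  "newtons": 40
}}

```text
time_s: 6.45
tool_pos: [0.5156, 0.0471, 0.2147]
tool_rot: [-179.9, -0.0, 0.0]
force: [0.1, 2.6, -0.6]
grip_width: 0.0284
grasp_force: 1.6
```

Emit:
{"fn": "servo_tool", "kwargs": {
  "plan": [
    {"xyz": [0, 0, -0.5], "twist": [0, 0, 0], "jaw": 1},
    {"xyz": [0, 0, -1.5], "twist": [0, 0, 0], "jaw": 1},
    {"xyz": [0, 0, -2.5], "twist": [0, 0, 0], "jaw": 1},
    {"xyz": [0, 0, -3], "twist": [0, 0, 0], "jaw": 1},
    {"xyz": [0, 0, -3], "twist": [0, 0, 0], "jaw": 1}
  ]
}}

```text
time_s: 6.87
tool_pos: [0.5163, 0.0466, 0.2464]
tool_rot: [180.0, -0.2, -0.0]
force: [1.5, 0.2, -7.2]
grip_width: 0.0269
grasp_force: 40.0
```

Emit:
{"fn": "servo_tool", "kwargs": {
  "plan": [
    {"xyz": [0, 0, -1.5], "twist": [0, 0, 0], "jaw": 1},
    {"xyz": [0, 0, -4], "twist": [0, 0, 0], "jaw": 1},
    {"xyz": [0, 1, -6.5], "twist": [0, 0, 0], "jaw": 1},
    {"xyz": [0, 3, -8.5], "twist": [0, 0, 0], "jaw": 1},
    {"xyz": [0, 6, -9], "twist": [0, 0, 0], "jaw": 1},
    {"xyz": [0, 9, -9], "twist": [0, 0, 0], "jaw": 1},
    {"xyz": [0, 12, -9], "twist": [0, 0, 0], "jaw": 1},
    {"xyz": [0, 15, -9], "twist": [0, 0, 0], "jaw": 1},
    {"xyz": [0, 18, -9], "twist": [0, 0, 0], "jaw": 1},
    {"xyz": [0, 21, -9], "twist": [0, 0, 0], "jaw": 1}
  ]
}}

```text
time_s: 7.7
tool_pos: [0.5151, -0.1648, 0.3344]
tool_rot: [180.0, 0.0, 0.0]
force: [1.3, 0.2, -6.4]
grip_width: 0.0267
grasp_force: 40.0
```

Emit:
{"fn": "servo_tool", "kwargs": {
  "plan": [
    {"xyz": [0, 3, 0], "twist": [0, 0, 0], "jaw": 1},
    {"xyz": [0, 6, 0], "twist": [0, 0, 0], "jaw": 1},
    {"xyz": [0, 9, 0], "twist": [0, 0, 0], "jaw": 1},
    {"xyz": [0, 12, 0], "twist": [0, 0, 0], "jaw": 1},
    {"xyz": [-0.5, 15, 0], "twist": [0, 0, 0], "jaw": 1},
    {"xyz": [-1, 18, 0], "twist": [0, 0, 0], "jaw": 1},
    {"xyz": [-1, 20.5, 0], "twist": [0, 0, 0], "jaw": 1},
    {"xyz": [-1, 22, 0], "twist": [0, 0, 0], "jaw": 1},
    {"xyz": [-1, 23, 0], "twist": [0, 0, 0], "jaw": 1},
    {"xyz": [-1, 23, 0], "twist": [0, 0, 0], "jaw": 1}
  ]
}}

```text
time_s: 8.53
tool_pos: [0.5051, -0.3954, 0.3341]
tool_rot: [180.0, 0.0, -0.1]
force: [-0.7, -0.4, -7.6]
grip_width: 0.0268
grasp_force: 40.0
```

Emit:
{"fn": "servo_tool", "kwargs": {
  "plan": [
    {"xyz": [0, 0, 2.5], "twist": [0, 0, 0], "jaw": 1},
    {"xyz": [0, 0, 5.5], "twist": [0, 0, 0], "jaw": 1},
    {"xyz": [0, 0, 8.5], "twist": [0, 0, 0], "jaw": 1},
    {"xyz": [0, 0, 10.5], "twist": [0, 0, 0], "jaw": 1},
    {"xyz": [0, 0, 11.2], "twist": [0, 0, 0], "jaw": 1},
    {"xyz": [0, 0, 11.5], "twist": [0, 0, 0], "jaw": 1},
    {"xyz": [0, 0, 11.6], "twist": [0, 0, 0], "jaw": 1},
    {"xyz": [0, 0, 11.7], "twist": [0, 0, 0], "jaw": 1},
    {"xyz": [0, 0, 11.8], "twist": [0, 0, 0], "jaw": 1},
    {"xyz": [0, 0, 11.8], "twist": [0, 0, 0], "jaw": 1}
  ]
}}

```text
time_s: 9.37
tool_pos: [0.5062, -0.3937, 0.2182]
tool_rot: [179.9, -0.1, 0.0]
force: [0.0, -0.1, -7.4]
grip_width: 0.027
grasp_force: 40.0
```

Emit:
{"fn": "servo_tool", "kwargs": {
  "plan": [
    {"xyz": [0, 0, 0.1], "twist": [0, 0, 0], "jaw": 1},
    {"xyz": [0, 0, 0.15], "twist": [0, 0, 0], "jaw": 1},
    {"xyz": [0, 0, 0.2], "twist": [0, 0, 0], "jaw": 1},
    {"xyz": [0, 0, 0.2], "twist": [0, 0, 0], "jaw": 1}
  ]
}}

```text
time_s: 9.7
tool_pos: [0.5057, -0.3935, 0.2149]
tool_rot: [180.0, -0.0, -0.0]
force: [0.4, 0.5, -6.8]
grip_width: 0.0274
grasp_force: 40.0
```

Emit:
{"fn": "servo_tool", "kwargs": {
  "plan": [
    {"xyz": [0, 0, 0.05], "twist": [0, 0, 0], "jaw": 1},
    {"xyz": [0, 0, 0.1], "twist": [0, 0, 0], "jaw": 1},
    {"xyz": [0, 0, 0.1], "twist": [0, 0, 0], "jaw": 1}
  ]
}}

```text
time_s: 9.95
tool_pos: [0.5058, -0.3935, 0.2147]
tool_rot: [180.0, -0.0, -0.0]
force: [-1.2, 1.8, 0.7]
grip_width: 0.0269
grasp_force: 40.0
```

Emit:
{"fn": "servo_tool", "kwargs": {
  "plan": [
    {"xyz": [0, 0, 0], "twist": [0, 0, 0], "jaw": 0},
    {"xyz": [0, 0, 0], "twist": [0, 0, 0], "jaw": 0},
    {"xyz": [0, 0, 0], "twist": [0, 0, 0], "jaw": 0},
    {"xyz": [0, 0, 0], "twist": [0, 0, 0], "jaw": 0},
    {"xyz": [0, 0, 0], "twist": [0, 0, 0], "jaw": 0},
    {"xyz": [0, 0, -3], "twist": [0, 0, 0], "jaw": 0},
    {"xyz": [0, 0, -7], "twist": [0, 0, 0], "jaw": 0},
    {"xyz": [0, 6, -9], "twist": [0, 0, 0], "jaw": 1},
    {"xyz": [0, 10, -9], "twist": [0, 0, 0], "jaw": 1},
    {"xyz": [0, 14, -9], "twist": [0, 0, 0], "jaw": 1}
  ],
  "newtons": 20
}}

```text
time_s: 10.78
tool_pos: [0.5067, -0.5171, 0.3067]
tool_rot: [179.8, -0.2, 0.1]
force: [0.4, -0.3, 0.0]
grip_width: 0.0604
grasp_force: 0.0
```

Run:
```python
from h import *
shot("top","t2")
i=cv2.imread("pics/t2.png")[180:285,345:500]
cv2.imwrite("pics/t2c.png",cv2.resize(i,None,fx=4,fy=4,interpolation=cv2.INTER_CUBIC))
```

```text
(no output)
```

View pics/t2c.png

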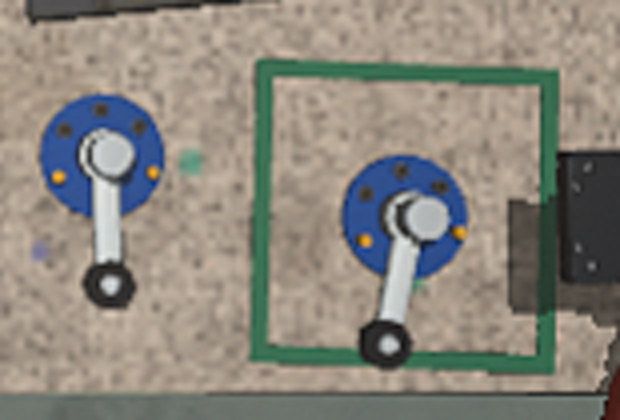

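The free tensioner is in the green square, with its foot at (405,217), roller at (385,345) and pins at (366,241)/(460,233). R has its foot at (102,156) and post top at about (112,154).

Run:
```python
from h import *
c=env.read_camera("top")
def cp(u,v,z): return at(c,345+(u+.5)/4-.5,180+(v+.5)/4-.5,z)
for n,f,p,r,a,b in(("free",(405,217),(425,218),(385,345),(366,241),(460,233)),("seized",(102,156),(112,154),(109,285),(59,177),(153,173))):
    F=cp(*f,.008);P=cp(*p,.065);R=cp(*r,.028);A=cp(*a,.025);B=cp(*b,.025)
    ang=lambda X:np.degrees(np.arctan2(*(X-F)[1::-1]))%360
    m=(ang(A)+ang(B))/2
    print(n,F[:2],P[:2],R[:2],np.linalg.norm((R-F)[:2]),ang(R),ang(A),ang(B),"joint",np.radians(ang(R)-m), "end roller",[(F[:2]+.085*np.array([np.cos(np.radians(m+s)),np.sin(np.radians(m+s))])) for s in(-45.8,45.8)])
```

```text
free [ 0.50418728 -0.39252398] [ 0.50435489 -0.39000238] [ 0.42090417 -0.37245386] 0.08566729994382048 166.450826905336 116.89324989398247 251.86408729929929 joint -0.31289986528957897 end roller [array([ 0.44044877, -0.33628874]), array([ 0.44975364, -0.45780782])]
seized [ 0.54515376 -0.19047635] [ 0.54550057 -0.19020002] [ 0.46025468 -0.19196843] 0.08491218476705417 181.00685623559872 114.76279710660398 249.93906742086648 joint -0.023458552088109846 end roller [array([ 0.48344495, -0.13202105]), array([ 0.48844425, -0.25379327])]
```

Emit:
{"fn": "servo_tool", "kwargs": {
  "plan": [
    {"xyz": [-3, -2, 0], "twist": [0, 0, 0], "jaw": 1},
    {"xyz": [-6, -5, 1], "twist": [0, 0, 0], "jaw": 1},
    {"xyz": [-8.1, -8, 3], "twist": [0, 0, 0], "jaw": 1},
    {"xyz": [-8.1, -9, 6], "twist": [0, 0, 0], "jaw": 1},
    {"xyz": [-8.1, -9, 9], "twist": [0, 0, 0], "jaw": 1},
    {"xyz": [-8.1, -9, 10.5], "twist": [0, 0, 0], "jaw": 1},
    {"xyz": [-8.1, -9, 10.9], "twist": [0, 0, 0], "jaw": 1},
    {"xyz": [-8.1, -9, 10.9], "twist": [0, 0, 0], "jaw": 1}
  ]
}}

```text
time_s: 11.55
tool_pos: [0.4242, -0.4256, 0.1929]
tool_rot: [-179.9, 0.1, 0.0]
force: [0.1, -0.8, 0.4]
grip_width: 0.003
grasp_force: 0.0
```

Emit:
{"fn": "servo_tool", "kwargs": {
  "plan": [
    {"xyz": [0, -1, -0.2], "twist": [0, 0, 0], "jaw": 1},
    {"xyz": [0, -2, -0.2], "twist": [0, 0, 0], "jaw": 1},
    {"xyz": [0.3, -2.8, -0.2], "twist": [0, 0, 0], "jaw": 1},
    {"xyz": [0.6, -3.5, -0.2], "twist": [0, 0, 0], "jaw": 1},
    {"xyz": [0.9, -4.2, -0.2], "twist": [0, 0, 0], "jaw": 1},
    {"xyz": [1.2, -4.9, -0.2], "twist": [0, 0, 0], "jaw": 1},
    {"xyz": [1.5, -5.5, -0.2], "twist": [0, 0, 0], "jaw": 1},
    {"xyz": [1.7, -6, -0.2], "twist": [0, 0, 0], "jaw": 1},
    {"xyz": [1.8, -6.5, -0.2], "twist": [0, 0, 0], "jaw": 1},
    {"xyz": [1.8, -6.5, -0.2], "twist": [0, 0, 0], "jaw": 1}
  ]
}}

```text
time_s: 12.38
tool_pos: [0.4432, -0.3598, 0.1961]
tool_rot: [-180.0, -0.0, 0.1]
force: [-0.6, 1.0, 0.0]
grip_width: 0.0004
grasp_force: 0.0
```

Emit:
{"fn": "servo_tool", "kwargs": {
  "plan": [
    {"xyz": [0, 2, 0], "twist": [0, 0, 0], "jaw": 1},
    {"xyz": [0, 6, 0], "twist": [0, 0, 0], "jaw": 1},
    {"xyz": [0, 10, -3], "twist": [0, 0, 0], "jaw": 0.5},
    {"xyz": [0, 14, -7], "twist": [0, 0, 0], "jaw": 0},
    {"xyz": [0, 15, -11], "twist": [0, 0, 0], "jaw": 0},
    {"xyz": [0, 15, -12], "twist": [0, 0, 0], "jaw": 0}
  ]
}}

```text
time_s: 12.88
tool_pos: [0.4412, -0.5146, 0.3181]
tool_rot: [179.9, -0.0, -0.2]
force: [1.4, -0.5, -0.0]
grip_width: 0.0195
grasp_force: 0.0
```

Run:
```python
from h import *
shot("top","t3")
i=cv2.imread("pics/t3.png")[180:285,345:500]
cv2.imwrite("pics/t3c.png",cv2.resize(i,None,fx=4,fy=4,interpolation=cv2.INTER_CUBIC))
```

```text
(no output)
```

View pics/t3c.png

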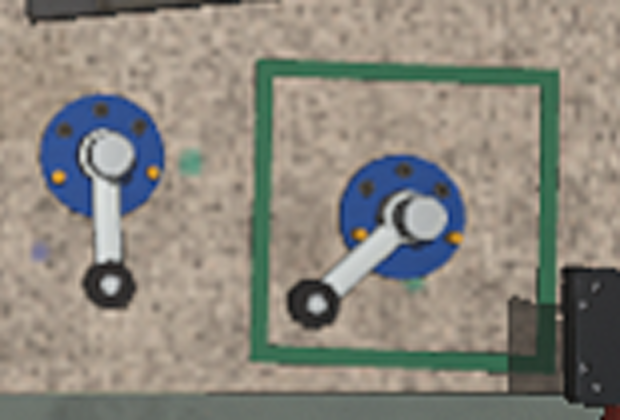

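The arm now rests on its pin at (360,235), and the foot turned a little, which confirms stop contact. The foot, at (402,217), is well inside the green outline. Next is the seized one.

Emit:
{"fn": "servo_tool", "kwargs": {
  "plan": [
    {"xyz": [1, -3, 0], "twist": [0, 0, 0], "jaw": 0},
    {"xyz": [2, -7, 0], "twist": [0, 0, 0], "jaw": 0},
    {"xyz": [4, -11, 0], "twist": [0, 0, 0], "jaw": 0},
    {"xyz": [6, -15, 0], "twist": [0, 0, 0], "jaw": 0},
    {"xyz": [8, -19, 0], "twist": [0, 0, 0], "jaw": 0},
    {"xyz": [10.4, -23, 0], "twist": [0, 0, 0], "jaw": 0},
    {"xyz": [10.4, -27, 0], "twist": [0, 0, 0], "jaw": 0},
    {"xyz": [10.4, -30.5, 0], "twist": [0, 0, 0], "jaw": 0},
    {"xyz": [10.4, -32.5, 0], "twist": [0, 0, 0], "jaw": 0},
    {"xyz": [10.4, -32.5, 0], "twist": [0, 0, 0], "jaw": 0}
  ]
}}

```text
time_s: 13.77
tool_pos: [0.5475, -0.1776, 0.316]
tool_rot: [-179.8, 0.0, 0.6]
force: [0.8, 0.6, 0.0]
grip_width: 0.0846
grasp_force: 0.0
```

Emit:
{"fn": "servo_tool", "kwargs": {
  "plan": [
    {"xyz": [-0.2, 1.1, 2], "twist": [0, 0, 0], "jaw": 0},
    {"xyz": [-0.2, 1.1, 4.5], "twist": [0, 0, 0], "jaw": 0},
    {"xyz": [-0.2, 1.1, 4.5], "twist": [0, 0, 0], "jaw": 0},
    {"xyz": [-0.2, 1.1, 4.5], "twist": [0, 0, 0], "jaw": 0}
  ]
}}

```text
time_s: 14.1
tool_pos: [0.5438, -0.1971, 0.2697]
tool_rot: [-179.9, 0.2, -0.0]
force: [0.3, -0.0, -0.2]
grip_width: 0.0867
grasp_force: 0.0
```

Emit:
{"fn": "servo_tool", "kwargs": {
  "plan": [
    {"xyz": [0.1, -0.6, 1], "twist": [0, 0, 0], "jaw": 0},
    {"xyz": [0.1, -0.6, 3], "twist": [0, 0, 0], "jaw": 0},
    {"xyz": [0.1, -0.6, 5], "twist": [0, 0, 0], "jaw": 0},
    {"xyz": [0.1, -0.6, 5.5], "twist": [0, 0, 0], "jaw": 0},
    {"xyz": [0.1, -0.6, 5.5], "twist": [0, 0, 0], "jaw": 0},
    {"xyz": [0.1, -0.6, 5.5], "twist": [0, 0, 0], "jaw": 0}
  ]
}}

```text
time_s: 14.6
tool_pos: [0.5462, -0.1908, 0.217]
tool_rot: [180.0, -0.1, 0.0]
force: [0.9, 0.5, 0.4]
grip_width: 0.087
grasp_force: 0.0
```

Emit:
{"fn": "servo_tool", "kwargs": {
  "plan": [
    {"xyz": [0, 0, 0], "twist": [0, 0, 0], "jaw": 1},
    {"xyz": [0, 0, 0], "twist": [0, 0, 0], "jaw": 1},
    {"xyz": [0, 0, 0], "twist": [0, 0, 0], "jaw": 1},
    {"xyz": [0, 0, 0], "twist": [0, 0, 0], "jaw": 1},
    {"xyz": [0, 0, 0], "twist": [0, 0, 0], "jaw": 1},
    {"xyz": [0, 0, 0], "twist": [0, 0, 0], "jaw": 1},
    {"xyz": [0, 0, 0], "twist": [0, 0, 0], "jaw": 1},
    {"xyz": [0, 0, 0], "twist": [0, 0, 0], "jaw": 1},
    {"xyz": [0, 0, 0], "twist": [0, 0, 0], "jaw": 1},
    {"xyz": [0, 0, 0], "twist": [0, 0, 0], "jaw": 1}
  ],
  "newtons": 40
}}

```text
time_s: 15.43
tool_pos: [0.5456, -0.191, 0.216]
tool_rot: [180.0, 0.0, 0.0]
force: [0.1, -5.6, 0.6]
grip_width: 0.0282
grasp_force: 3.1
```

Emit:
{"fn": "servo_tool", "kwargs": {
  "plan": [
    {"xyz": [0, 0, -0.5], "twist": [0, 0, 0], "jaw": 1},
    {"xyz": [0, 0, -1.5], "twist": [0, 0, 0], "jaw": 1},
    {"xyz": [0, 0, -2.5], "twist": [0, 0, 0], "jaw": 1},
    {"xyz": [0, 0, -3], "twist": [0, 0, 0], "jaw": 1},
    {"xyz": [0, 0, -3], "twist": [0, 0, 0], "jaw": 1}
  ]
}}

```text
time_s: 15.85
tool_pos: [0.5463, -0.1911, 0.248]
tool_rot: [179.9, -0.2, 0.0]
force: [0.3, -0.2, -7.2]
grip_width: 0.0273
grasp_force: 40.0
```

Run:
```python
from h import *
c=shot("side","s3")
i=cv2.imread("pics/s3.png")
for x,y,col in((.49,.30,(0,0,255)),(.55,.30,(0,255,255)),(.60,.30,(0,255,0)),(.53,.40,(255,0,255)),(.60,.40,(255,255,0))):
    P=[tuple(int(round(k)) for k in proj(c,(x,y,z))) for z in(0,.1,.2,.3,.4,.5)]
    for a,b in zip(P,P[1:]): cv2.line(i,a,b,col,1)
    for a in P: cv2.circle(i,a,3,col,-1)
cv2.imwrite("pics/s3o.png",i)
```

```text
(no output)
```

View pics/s3o.png

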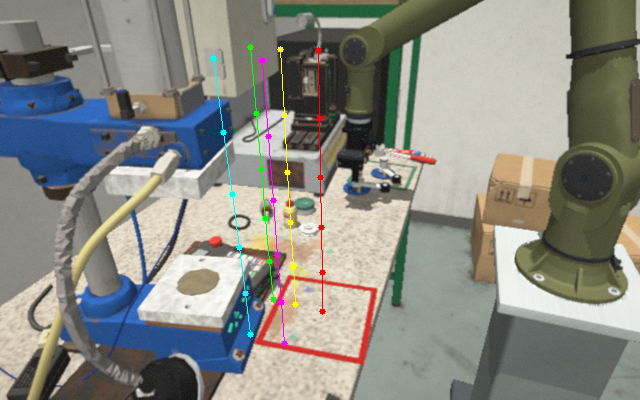

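The side view shows the drill press stays beyond x≈0.60 near the red square, so the corridor at x≤0.55 is clear. The seized tensioner is hanging upright in the gripper.

Emit:
{"fn": "servo_tool", "kwargs": {
  "plan": [
    {"xyz": [0, 0, -1], "twist": [0, 0, 0], "jaw": 1},
    {"xyz": [-0.5, -1.5, -3], "twist": [0, 0, 0], "jaw": 1},
    {"xyz": [-1, -4, -4], "twist": [0, 0, 0], "jaw": 1},
    {"xyz": [-2, -7, -4], "twist": [0, 0, 0], "jaw": 1},
    {"xyz": [-3, -10, -4], "twist": [0, 0, 0], "jaw": 1},
    {"xyz": [-4, -13, -4], "twist": [0, 0, 0], "jaw": 1},
    {"xyz": [-5, -16, -4], "twist": [0, 0, 0], "jaw": 1},
    {"xyz": [-6.1, -19, -4], "twist": [0, 0, 0], "jaw": 1},
    {"xyz": [-6.1, -22, -4], "twist": [0, 0, 0], "jaw": 1},
    {"xyz": [-6.1, -25, -4], "twist": [0, 0, 0], "jaw": 1}
  ]
}}

```text
time_s: 16.73
tool_pos: [0.4835, 0.0603, 0.2865]
tool_rot: [179.9, 0.0, 0.0]
force: [2.4, -0.4, -6.8]
grip_width: 0.0268
grasp_force: 40.0
```

Emit:
{"fn": "servo_tool", "kwargs": {
  "plan": [
    {"xyz": [0, -3, 0], "twist": [0, 0, 0], "jaw": 1},
    {"xyz": [0, -6, 0], "twist": [0, 0, 0], "jaw": 1},
    {"xyz": [0, -9, 0], "twist": [0, 0, 0], "jaw": 1},
    {"xyz": [0, -12, 0], "twist": [0, 0, 0], "jaw": 1},
    {"xyz": [0, -15, 0], "twist": [0, 0, 0], "jaw": 1},
    {"xyz": [0, -18, 0], "twist": [0, 0, 0], "jaw": 1},
    {"xyz": [0, -21, 0], "twist": [0, 0, 0], "jaw": 1},
    {"xyz": [0, -23, 0], "twist": [0, 0, 0], "jaw": 1},
    {"xyz": [0, -24, 0], "twist": [0, 0, 0], "jaw": 1},
    {"xyz": [0, -24, 0], "twist": [0, 0, 0], "jaw": 1}
  ]
}}

```text
time_s: 17.57
tool_pos: [0.4835, 0.3019, 0.2865]
tool_rot: [-179.9, 0.0, 0.3]
force: [-0.9, 0.6, -8.1]
grip_width: 0.0269
grasp_force: 40.0
```

Emit:
{"fn": "servo_tool", "kwargs": {
  "plan": [
    {"xyz": [0, 0, 2], "twist": [0, 0, 0], "jaw": 1},
    {"xyz": [0, 0, 4], "twist": [0, 0, 0], "jaw": 1},
    {"xyz": [0, 0, 5.5], "twist": [0, 0, 0], "jaw": 1},
    {"xyz": [0, 0, 6.2], "twist": [0, 0, 0], "jaw": 1},
    {"xyz": [0, 0, 6.6], "twist": [0, 0, 0], "jaw": 1},
    {"xyz": [0, 0, 6.7], "twist": [0, 0, 0], "jaw": 1},
    {"xyz": [0, 0, 6.7], "twist": [0, 0, 0], "jaw": 1}
  ]
}}

```text
time_s: 18.15
tool_pos: [0.4851, 0.2987, 0.2197]
tool_rot: [180.0, -0.0, -0.0]
force: [0.6, 1.0, -6.4]
grip_width: 0.027
grasp_force: 40.0
```

Emit:
{"fn": "servo_tool", "kwargs": {
  "plan": [
    {"xyz": [0, 0, 0.1], "twist": [0, 0, 0], "jaw": 1},
    {"xyz": [0, 0, 0.2], "twist": [0, 0, 0], "jaw": 1},
    {"xyz": [0, 0, 0.25], "twist": [0, 0, 0], "jaw": 1},
    {"xyz": [0, 0, 0.25], "twist": [0, 0, 0], "jaw": 1}
  ]
}}

```text
time_s: 18.48
tool_pos: [0.4847, 0.2991, 0.2168]
tool_rot: [180.0, -0.0, 0.0]
force: [-0.4, 0.3, -8.0]
grip_width: 0.0275
grasp_force: 40.0
```

Emit:
{"fn": "servo_tool", "kwargs": {
  "plan": [
    {"xyz": [0, 0, 0.05], "twist": [0, 0, 0], "jaw": 1},
    {"xyz": [0, 0, 0.1], "twist": [0, 0, 0], "jaw": 1},
    {"xyz": [0, 0, 0.1], "twist": [0, 0, 0], "jaw": 1}
  ]
}}

```text
time_s: 18.73
tool_pos: [0.4848, 0.2991, 0.2161]
tool_rot: [180.0, -0.0, 0.0]
force: [-0.5, -0.9, -3.3]
grip_width: 0.0271
grasp_force: 40.0
```

Emit:
{"fn": "servo_tool", "kwargs": {
  "plan": [
    {"xyz": [0, 0, 0.05], "twist": [0, 0, 0], "jaw": 1},
    {"xyz": [0, 0, 0.05], "twist": [0, 0, 0], "jaw": 1},
    {"xyz": [0, 0, 0.05], "twist": [0, 0, 0], "jaw": 0},
    {"xyz": [0, 0, 0.05], "twist": [0, 0, 0], "jaw": 0},
    {"xyz": [0, 0, 0.05], "twist": [0, 0, 0], "jaw": 0},
    {"xyz": [0, 0, 0.05], "twist": [0, 0, 0], "jaw": 0},
    {"xyz": [0, 0, 0.05], "twist": [0, 0, 0], "jaw": 0},
    {"xyz": [0, 0, 0], "twist": [0, 0, 0], "jaw": 0},
    {"xyz": [0, 0, -3], "twist": [0, 0, 0], "jaw": 0},
    {"xyz": [0, 0, -6.5], "twist": [0, 0, 0], "jaw": 0}
  ]
}}

```text
time_s: 19.57
tool_pos: [0.4836, 0.2981, 0.2787]
tool_rot: [179.9, 0.3, 0.0]
force: [0.7, -0.5, 0.6]
grip_width: 0.0725
grasp_force: 0.0
```

Emit:
{"fn": "servo_tool", "kwargs": {
  "plan": [
    {"xyz": [0, 0, -3], "twist": [0, 0, 0], "jaw": 0},
    {"xyz": [0, 3, -5], "twist": [0, 0, 0], "jaw": 0},
    {"xyz": [0, 7, -6], "twist": [0, 0, 0], "jaw": 0},
    {"xyz": [0, 11, -6], "twist": [0, 0, 0], "jaw": 0},
    {"xyz": [0, 15, -6], "twist": [0, 0, 0], "jaw": 0},
    {"xyz": [0, 19, -6], "twist": [0, 0, 0], "jaw": 0},
    {"xyz": [0, 23, -6], "twist": [0, 0, 0], "jaw": 0},
    {"xyz": [0, 25, -6], "twist": [0, 0, 0], "jaw": 0},
    {"xyz": [0, 25, -6], "twist": [0, 0, 0], "jaw": 0},
    {"xyz": [0, 25, -6], "twist": [0, 0, 0], "jaw": 0}
  ]
}}

```text
time_s: 20.4
tool_pos: [0.4846, 0.0478, 0.3407]
tool_rot: [180.0, -0.0, -0.2]
force: [0.1, 0.3, 0.4]
grip_width: 0.0869
grasp_force: 0.0
```

Run:
```python
from h import *
shot("top","t4")
i=cv2.imread("pics/t4.png")[150:290,130:500]
cv2.imwrite("pics/t4c.png",cv2.resize(i,None,fx=2,fy=2,interpolation=cv2.INTER_CUBIC))
```

```text
(no output)
```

View pics/t4c.png

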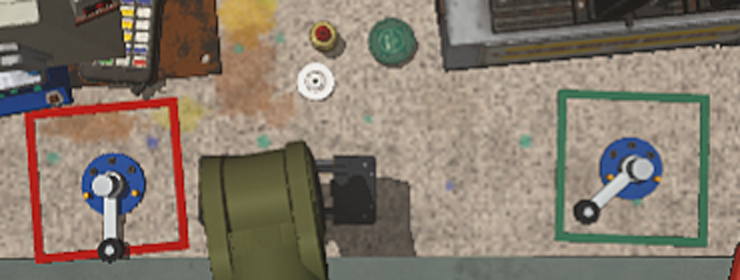

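The final view shows the seized foot at (113,184), well inside the red outline, and the free one at (631,168) inside the green outline with its arm against the pin. The bystanders look unmoved. I'll check that with an image difference and the free joint angle, then hand in.

Run:
```python
from h import *
a,b=[cv2.imread(f"pics/{n}.png").astype(int) for n in("top0","t4")]
d=(abs(a-b).max(2)>60).astype(np.uint8);n,l,s,ce=cv2.connectedComponentsWithStats(d)
print([tuple(k) for k in s[1:] if k[4]>15])
c=env.read_camera("top")
def cp(u,v,z): return at(c,345+(u+.5)/4-.5,180+(v+.5)/4-.5,z)
F=cp(402,217,.008);A=[np.degrees(np.arctan2(*(cp(u,v,z)-F)[1::-1]))%360 for u,v,z in((315,303,.028),(360,235,.025),(456,238,.025))]
print(A,"joint",np.radians(A[0]-(A[1]+A[2])/2))
```

```text
[(np.int32(353), np.int32(204), np.int32(32), np.int32(41), np.int32(655)), (np.int32(229), np.int32(215), np.int32(109), np.int32(100), np.int32(5111)), (np.int32(417), np.int32(219), np.int32(44), np.int32(43), np.int32(788)), (np.int32(171), np.int32(226), np.int32(32), np.int32(53), np.int32(976)), (np.int32(357), np.int32(245), np.int32(13), np.int32(12), np.int32(110)), (np.int32(279), np.int32(261), np.int32(5), np.int32(5), np.int32(20)), (np.int32(240), np.int32(298), np.int32(9), np.int32(56), np.int32(87)), (np.int32(247), np.int32(355), np.int32(6), np.int32(12), np.int32(20)), (np.int32(248), np.int32(369), np.int32(60), np.int32(31), np.int32(1246)), (np.int32(325), np.int32(369), np.int32(34), np.int32(31), np.int32(916)), (np.int32(611), np.int32(379), np.int32(29), np.int32(21), np.int32(443)), (np.int32(558), np.int32(395), np.int32(12), np.int32(5), np.int32(36))]
[np.float64(131.3663951697848), np.float64(109.60665541732035), np.float64(246.16989534016932)] joint -0.8119599838647401
```

Only the tensioners and the robot have changed in the picture, and the free arm's joint measures about −0.81 rad, which is at its stop.

```bash
python3 -c "
from cell import env
print(env.sign_off())"
```

```text
the job is handed in; nothing more can be done
None
```

The job is handed in: the free tensioner (left at the start) stands in the green square with its arm against an end stop, and the seized one (right at the start) stands in the red square; nothing else visibly moved, and it took about 20 s.

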